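Turn a ratchet indexing jig back one notch

ROBOT

A 6-joint arm with a two-finger parallel gripper is mounted at the origin on the work surface. World frame = base frame: x ahead of the robot, y to its left, z up, the work surface at z = 0. Lengths are in m, angles in rad, forces in N, time in s.
With the tool pointing down it reaches from about 0.375 to 0.925 m from the base axis. Payload 5.7 kg.
Tool frame: the origin (TCP) lies midway between the tips of the shut fingers; the grasp point (between the pads) lies 19 mm behind it; z points along the fingers, x is the direction in which the jaws open and shut, and the axes are right-handed (so a half turn about z gives the same grasp; the last joint's range is limited). The gripper opens to 88 mm and grips with 3 to 60 N. Pads are 20 mm wide; open, the fingers measure 115 mm over their backs; the gripper's body (75 mm by 178 mm) begins 61 mm behind the grasp point.
Start: joints at [1.102, 0.359, 1.51, -0, 1.272, -0.115], TCP at [0.208, 0.563, 0.191] pointing down, gripper open.
Joint ranges: [-2.97, 2.97], [-1.01, 2.36], [0.21, 2.38], [-0.96, 4.11], [0.2, 2.71], [-2.98, 2.98]. Speed limits (rad/s): [2.39, 2.39, 3.14, 3.14, 3.14, 3.14].

INTERFACE

Orientations are given as a unit quaternion [x, y, z, w].
In Python, from bench import move_ptp, servo_line, goto_joints, move_gripper, sleep, inverse_kinematics, capture, PlanningError, close_job, spot_in, silhouettes, current_clock, current_joint_pos, current_qvel, current_joint_torque, current_position, current_orientation, current_force, current_torque, current_finger_gap gives the robot as it stands. Calls block until the motion is done:
- move_ptp(position, orientation): joint-space move of the TCP to a pose.
- servo_line(position, orientation=None, rate=0.15, contact_N=None): straight line of the TCP; orientation=None keeps the orientation; rate is the mean speed in m/s. With contact_N (N) it stops when the force on the tool has changed by that much, and returns True; else False.
- goto_joints(angles): joint-space move.
- move_gripper(opening): finger opening in m; the grip force is fixed at half the most; returns when the fingers have stopped.
- sleep(seconds).
- inverse_kinematics(position, orientation): joint angles nearest the present ones, or None.
- capture(name): name is "scene" or "top" or "wrist"; returns a dict with "image" (384x512x3 uint8, blue, green, red), "range_z" (384x512 float32, m along the optical axis (not along the pixel's ray), 0 where there is no reading), "intrinsics" (3x3 intrinsics, pixels), "k1" (the pictures are not rectified: a ray, as slopes to the right and down, at radius r is drawn at 1 + k1 r^2 times it, then the intrinsics apply), "R" (3x3) and "t" (3): a world point X has camera coordinates R X + t. Camera axes: x right, y down, z forward; pixel columns grow to the right and rows downward; lengths in m; the calibration is good to about 2 mm. A picture is of the moment at which its call begins.
A pose or a line that the arm cannot do raises PlanningError and nothing moves.
- close_job(): hands the job in, once; it reports no verdict.
Trained networks look in the newest picture that a camera, given by its name, has taken for a name from the list of things; names that differ only in an ending like _2 or _b are one class to them, and where a whole thing is asked for, a point or a joint stands for the part that bears it (a point fixed in the world has none). Each returns a list of dicts, best first, with "conf" (0 to 1); they miss things now and then, are a little off and sometimes report something else, mostly with a low value. They report only what shows in the picture. A call takes as long as a camera call.
- spot_in(camera, query): "xy" ([column, row] in pixels, amid what is visible of it).
- silhouettes(camera, query): "region" (384x512 bool, what is visible of it) and "xy" ([column, row] in pixels, amid what is visible of it).
Readings, each from a call of its own:
- current_clock(): time.
- current_joint_pos(): joint angles.
- current_qvel(): joint speeds.
- current_joint_torque(): joint torques, N m.
- current_position(): TCP position.
- current_orientation(): TCP orientation.
- current_force(): force on the tool from outside, world axes, zero at the start.
- current_torque(): the same for the moment, N m.
- current_finger_gap(): finger opening in m.
Only numpy, scipy, OpenCV 4.12 (cv2) and the standard library are available. Lean on these libraries where they do the work, as an engineer would, in place of code of your own. Each camera call takes 0.05 s, during which the arm holds its last target. There are 200 camera calls.

TASK

The table-leg blank in the indexing jig has been turned one notch too far. With a fingertip, lift the ratchet pawl out of the teeth and throw it over on its hinge, push the wheel back by exactly one notch (the top of the wheel goes towards the pawl's hinge, the way the pawl was blocking), then tip the pawl back so that it sits fully down in the new notch. Only push with the fingers, gently and without gripping anything, and leave the loose things lying around the jig alone.

Things in the scene. Friction and masses are not known exactly. Their poses are not given: they have to be found in the camera images.
- jig: Indexing jig on a plywood board, screwed to the bench. Origin: bench top under the centre of the ratchet wheel; x along the spindle from ratchet wheel to blank, y level, towards the pawl's hinge, z up. Jig frame, mm: board x -80..280, y -150..150, 18 high; headstock x -65..-30, y -55..55, to z 135; pawl's post x -44..-30, y 65..95, to z 209; blank x 75..235; tailstock x 235..270, to z 148.
- hub (a point): Centre of the steel ratchet wheel, on the spindle, 115 mm above the bench (jig frame 0, 0, 115; fixed). The wheel has 8 teeth, outer radius 70 mm (top at z 185), root radius 56 mm, thickness 16 mm (jig x -8 to 8). A handwheel of four spokes and the square wooden blank turn with it on the same spindle.
- wheel (a joint): Turn of the wheel, rad; grows as it goes BACK (its top towards the jig's +y). One notch is 0.785. At 0 a tooth touches the seated pawl, which blocks it; starts at -0.18 to -0.03. The pawl drops fully into the next notch with the wheel at 0.54 to 0.75. Friction 0.12 N m holds it where it is left; no spring or load.
- pawl (a joint): Angle of the pawl, rad: 0 = level, nose fully down in a notch; grows as the nose is lifted up and over the hinge; stop at 1.95 (thrown over, leaning back away from the wheel). The nose clears the teeth above 0.2. No spring: let go below about 1.15 it falls back on to the wheel by its weight (about 90 g), above about 1.35 it falls over and rests at 1.95.
- pawl_tab (a point): Tip of the pawl's thumb tab; moves with the pawl. The pawl is a steel arm 12 x 12 mm, 84 mm long from hinge to nose (nose reaches 22 mm below hinge height), level at pawl = 0. The tab, 24 mm wide (along jig x), 6 thick, rises 64 mm from the hinge, leaning 0.43 rad from upright towards the nose: tip at jig frame 0, 53, 253 mm. Push it towards jig +y to lift the pawl; push the raised arm back to -y.
- pawl_hinge (a point): Axis of the pawl's hinge (level, along the jig's x), jig frame 0, 80, 195 mm; fixed.
- spoke_grip (a point): Point on the axis of the black grip of the spoke that is uppermost at the start, 80 mm from the spindle axis (the spoke ends at 93 mm); turns with the wheel, at (wheel - 0.30) rad from upright, positive towards the jig's +y. The four spokes (90 degrees apart) lie in the plane jig x = 50 mm; their grips are round, 16 mm thick, from 37 to 93 mm out.
- sanding_block: Loose cork block 60 x 34 x 30 mm lying on the jig's board on the -y side. Origin under its centre. To be left alone.
- maple_offcut: Loose wooden offcut 70 x 36 x 24 mm lying on the jig's board on the +y side. Origin under its centre. To be left alone.
- wax_tin: Loose round aluminium tin, 68 mm across, 28 mm high, on the bench. Origin under its centre. To be left alone.
- glue_bottle: Loose glue bottle, 56 mm across, 150 mm high, on the bench. Origin under its centre. To be left alone.
- screwdriver: Loose screwdriver lying on the bench. To be left alone.
- tape_measure: Loose tape measure 62 x 36 x 60 mm on the bench. Origin under its centre. To be left alone.
- hammer: Loose hammer lying on the bench. To be left alone.

How it is judged:
On the way, in this order (a step that is already met when the one before it is completed fails the run):
1. the pawl is lifted clear of the teeth while the wheel is still in its first notch (value of joint pawl above 0.35 rad and value of joint wheel between -0.4 and 0.2 rad), for 0.1 s.
2. the wheel is pushed back by one notch (value of joint wheel between 0.38 and 0.83 rad), for 0.1 s.
At the end, for the whole second after the job is handed in: The wheel stands one notch (0.785 rad) back, at 0.38 to 0.83 rad, and the pawl lies fully down in the new notch (below 0.04 rad, within about 3 mm at its nose), both at rest (all of step 2 and value of joint pawl below 0.04 rad and velocity of joint wheel between -0.05 and 0.05 rad/s and velocity of joint pawl between -0.05 and 0.05 rad/s); the robot touches nothing.
It fails at once if the pawl is gripped or forced (fingers press on it with more than 30 N) (contact force between the fingers and pawl above 30 N).
It fails at once if the wheel or a spoke is gripped or forced (fingers press on it with more than 30 N) (contact force between the fingers and wheel above 30 N).
It fails at once if a loose thing is lifted or pushed away (more than 30 mm) (distance of any of sanding_block, maple_offcut, wax_tin, glue_bottle, screwdriver, tape_measure, hammer from where it was at the start of the episode above 0.03 m).
It also fails if it takes over 64 s, if anything falls off the work surface, if the arm or the gripper's body presses on something with over 40 N, if the wrist force passes 120 N, or if a joint passes its speed limit or range.

## Working session

There is one attempt and no reset: what is moved stays moved. The work goes in short steps, each a Python script; the robot and the scene stay as the last script left them, time stands still between calls to the robot, and variables do not carry over. Pictures are saved under pics/ and viewed, on a budget of 10 in all, crops included, one or two more only if the job needs it, and the job is handed in when it is done.

```bash
ls; mkdir -p pics
cat > h.py <<'E'
from bench import *
import numpy as np, cv2
def ray(c,px):
    K=c["intrinsics"]; k1=c["k1"]
    d=np.array([(px[0]-K[0,2])/K[0,0],(px[1]-K[1,2])/K[1,1]]); u=d.copy()
    for _ in range(20): u=d/(1+k1*(u@u))
    return u
def pts(c,mask):
    v,u=np.nonzero(mask&(c["range_z"]>0)); z=c["range_z"][v,u]
    K=c["intrinsics"]; d=np.stack([(u-K[0,2])/K[0,0],(v-K[1,2])/K[1,1]],1); s=d.copy()
    for _ in range(20): s=d/(1+c["k1"]*(s**2).sum(1,keepdims=True))
    X=np.column_stack([s*z[:,None],z])
    return (X-c["t"])@c["R"]
def proj(c,X):
    p=np.atleast_2d(X)@c["R"].T+c["t"]; s=p[:,:2]/p[:,2:]; s=s*(1+c["k1"]*(s**2).sum(1,keepdims=True))
    K=c["intrinsics"]; return s*[K[0,0],K[1,1]]+[K[0,2],K[1,2]]
E
python3 - <<'E'
from h import *
im=[]
for n in ["scene","top"]:
    c=capture(n); im.append(c["image"]); np.savez("pics/%s0.npz"%n,**c)
    print(n,"cam at",-c["R"].T@c["t"], c["R"][2])
    for q in ["jig","pawl_tab","pawl","wheel","spoke_grip","sanding_block","maple_offcut","glue_bottle","hammer","tape_measure","wax_tin","screwdriver"]:
        for r in silhouettes(n,q)[:2]:
            p=pts(c,r["region"])
            if len(p): print(q,round(r["conf"],2),np.round(r["xy"]),len(p),np.median(p,0).round(3),p.min(0).round(3),p.max(0).round(3))
cv2.imwrite("pics/a.png",cv2.resize(np.vstack(im),(400*1,600)))
cv2.imwrite("pics/s0.png",cv2.resize(im[0],(800,600)));cv2.imwrite("pics/t0.png",cv2.resize(im[1],(800,600)))
print(current_clock())
E
```

```text
pics
scene cam at [ 1.53284694 -0.02576096  1.24084226] [-0.70430828  0.02336693 -0.70950957]
jig 0.71 [109. 276.] 785 [ 0.664 -0.452  0.024] [ 0.455 -0.521 -0.006] [ 0.738 -0.414  0.034]
pawl_tab 0.49 [253. 200.] 188 [ 0.557 -0.     0.201] [ 0.518 -0.053  0.177] [0.567 0.035 0.257]
pawl 0.75 [253. 204.] 274 [ 0.555 -0.005  0.199] [ 0.351 -0.061 -0.004] [0.57  0.05  0.257]
wheel 0.8 [243. 233.] 1834 [ 0.613 -0.041  0.134] [ 0.413 -0.13  -0.001] [0.788 0.047 0.205]
spoke_grip 0.83 [239. 234.] 1958 [ 0.612 -0.042  0.133] [ 0.413 -0.134 -0.005] [0.798 0.039 0.205]
sanding_block 0.68 [200. 255.] 228 [ 0.622 -0.173  0.047] [ 0.581 -0.191  0.016] [ 0.646 -0.157  0.056]
maple_offcut 0.49 [276. 238.] 225 [0.571 0.073 0.041] [0.526 0.053 0.019] [0.597 0.097 0.049]
glue_bottle 0.62 [383. 206.] 482 [0.484 0.432 0.08 ] [ 0.456  0.411 -0.001] [0.498 0.463 0.155]
glue_bottle 0.51 [240. 235.] 1824 [ 0.613 -0.043  0.134] [ 0.452 -0.13  -0.005] [0.788 0.036 0.205]
hammer 0.89 [110. 274.] 760 [ 0.666 -0.452  0.024] [ 0.474 -0.523 -0.   ] [ 0.738 -0.414  0.034]
tape_measure 0.76 [404. 259.] 262 [0.666 
[... 970 characters left out ...]
15] [0.61  0.037 0.256]
maple_offcut 0.76 [241. 174.] 218 [0.556 0.076 0.042] [0.523 0.054 0.018] [0.594 0.096 0.047]
glue_bottle 0.65 [129. 203.] 405 [0.462 0.428 0.099] [ 0.438  0.412 -0.004] [0.494 0.508 0.155]
hammer 0.79 [396. 148.] 725 [ 0.633 -0.448  0.025] [ 0.474 -0.516  0.002] [ 0.73  -0.414  0.034]
tape_measure 0.6 [129. 150.] 317 [0.646 0.45  0.056] [ 0.616  0.428 -0.004] [0.695 0.503 0.065]
wax_tin 0.84 [388. 217.] 406 [ 0.405 -0.398  0.028] [ 0.373 -0.444 -0.003] [ 0.44  -0.367  0.036]
wax_tin 0.39 [273. 141.] 9057 [ 0.663 -0.03   0.02 ] [ 0.462 -0.21  -0.005] [0.899 0.133 0.256]
screwdriver 0.66 [164. 265.] 242 [0.256 0.334 0.023] [ 0.214  0.305 -0.004] [0.374 0.398 0.03 ]
1.3
```

View images.

Run:
```python
from h import *
c=dict(np.load("pics/top0.npz")); s=dict(np.load("pics/scene0.npz"))
for n,cc in [("top",c),("scene",s)]:
    P=pts(cc,np.ones((384,512),bool))
    b=P[(P[:,2]>.011)&(P[:,2]<.026)&(P[:,0]>.44)&(P[:,0]<.93)&(abs(P[:,1]+.03)<.2)]
    r=cv2.minAreaRect(b[:,:2].astype(np.float32)*1000); print(n,len(b),r)
# least squares fit of board edges: optimise pose so that the points fall tightly
top=c["image"][60:260,160:400]; sc=s["image"][130:330,130:370]
cv2.imwrite("pics/a.png",np.hstack([cv2.resize(top,None,fx=1.66,fy=2.5),cv2.resize(sc,None,fx=1.66,fy=2.5)]))
```

```text
top 5792 ((658.0728149414062, -37.98017883300781), (360.650390625, 300.6488952636719), 7.470150470733643)
scene 6235 ((657.5574951171875, -39.728485107421875), (362.9285888671875, 301.1299743652344), 7.512907981872559)
```

View pics/s0.png

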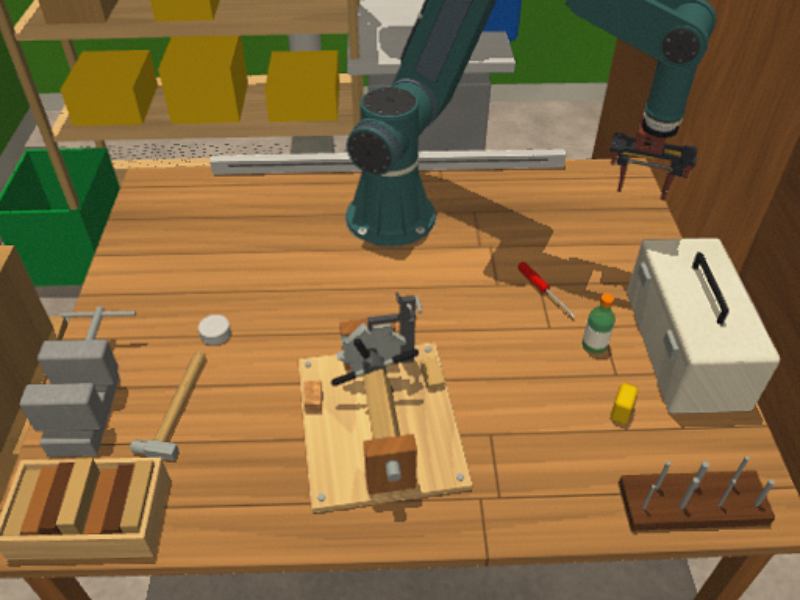

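View pics/t0.png

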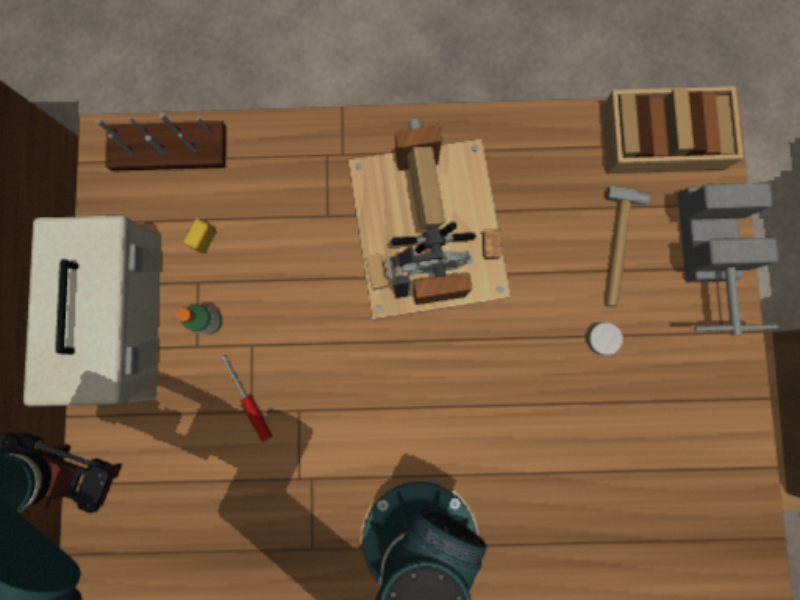

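```bash
cat >> h.py <<'E'
from scipy.spatial.transform import Rotation as Ro
A=np.deg2rad(7.49); O=np.array([.6578-.1*np.cos(A),-.0388-.1*np.sin(A),0])
Rj=Ro.from_euler('z',A)
def J(x,y,z): return Rj.apply(np.array([x,y,z])/1000)+O
def inv(P): return Rj.inv().apply(P-O)*1000
Q=(Rj*Ro.from_euler('x',np.pi)).as_quat()
def line(x,y,z,rate=.15,cn=None):
    r=servo_line(J(x,y,z),None,rate,cn); print("->",inv(np.array(current_position())).round(1),"stop",r,"F",Rj.inv().apply(current_force()).round(2),"t",round(current_clock(),2)); return r
def snap(n,f,lo,hi,s=3):
    "crop of camera n around jig box lo..hi"
    c=capture(n); g=np.array([J(*(lo[k] if (i>>k)&1 else hi[k] for k in range(3))) for i in range(8)]) if 0 else np.array([J(a,b,d) for a in(lo[0],hi[0]) for b in(lo[1],hi[1]) for d in(lo[2],hi[2])])
    p=proj(c,g); a=np.clip(p.min(0).astype(int),0,None); b=p.max(0).astype(int)
    im=cv2.resize(c["image"][a[1]:b[1],a[0]:b[0]],None,fx=s,fy=s,interpolation=cv2.INTER_CUBIC); cv2.imwrite(f,im); return c
E
sed -i 's/g=np.array(\[J(\*.*if 0 else /g=/' h.py
python3 - <<'E'
from h import *
print(O,Q,inverse_kinematics(J(0,5,300),Q),inverse_kinematics(J(0,135,226),Q),inverse_kinematics(J(50,15,175),Q))
p=np.array(current_position()); p[2]=.34
servo_line(p,rate=.25); move_gripper(0)
move_ptp(J(0,5,310),Q)
print(current_force(),current_finger_gap(),current_clock())
line(0,5,226)
c=snap("scene","pics/b.png",(-60,-90,60),(100,140,330),5); print(cv2.imread("pics/b.png").shape)
E
```

```text
[ 0.55865324 -0.05183532  0.        ] [9.97864627e-01 6.53160494e-02 3.99945454e-18 6.11015861e-17] [-2.07169221e-01  2.20315773e-01  1.43779680e+00 -4.44089210e-16
  1.48348009e+00 -3.37894382e-01] [ 2.41936159e-02  2.51781298e-01  1.57693785e+00 -4.44089210e-16
  1.31287351e+00 -1.06531545e-01] [-1.63923291e-01  3.82809560e-01  1.51390733e+00 -4.44089210e-16
  1.24487576e+00 -2.94648452e-01]
[-0.2705527   1.05114167  0.15726589] 0.0005144878022933278 5.8833
-> [  0.6   5.  226.7] stop False F [-0.07 -0.01  0.48] t 6.59
(550, 450, 3)
```

View pics/b.png

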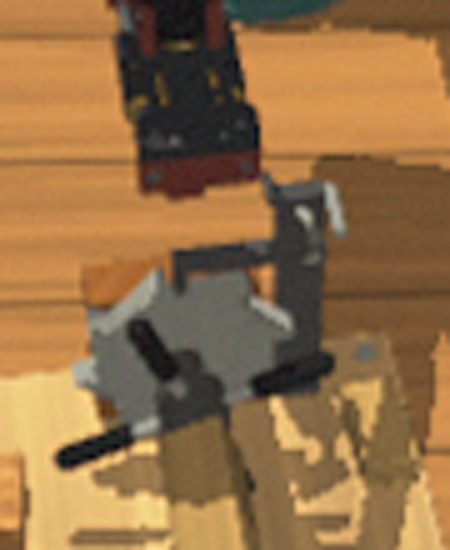

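Run:
```python
from h import *
c=capture("scene"); im=c["image"].copy(); s=6
T=np.array(current_position())
g=proj(c,np.array([J(0,0,100),J(0,0,330)])).mean(0); x0,y0=(g-[50,50]).astype(int)
im=cv2.resize(im[y0:y0+100,x0:x0+100],None,fx=s,fy=s,interpolation=cv2.INTER_CUBIC)
for n,P in dict(tcp=T,tcp80=T+[0,0,.08],hinge=J(0,80,195),tab=J(0,53,253),hub=J(8,0,115),post=J(-30,65,209),post2=J(-30,95,209),nose=J(0,-4,195)).items():
    p=proj(c,P)[0]; p=tuple(((p-[x0,y0]+.5)*s).astype(int)); print(n,p)
    cv2.circle(im,p,4,(0,0,255),1); cv2.putText(im,n,p,0,.5,(255,0,255),1)
cv2.imwrite("pics/c.png",im)
```

```text
tcp (np.int64(313), np.int64(298))
tcp80 (np.int64(308), np.int64(181))
hinge (np.int64(462), np.int64(324))
tab (np.int64(409), np.int64(249))
hub (np.int64(311), np.int64(459))
post (np.int64(423), np.int64(266))
post2 (np.int64(481), np.int64(259))
nose (np.int64(297), np.int64(344))
```

View pics/c.png

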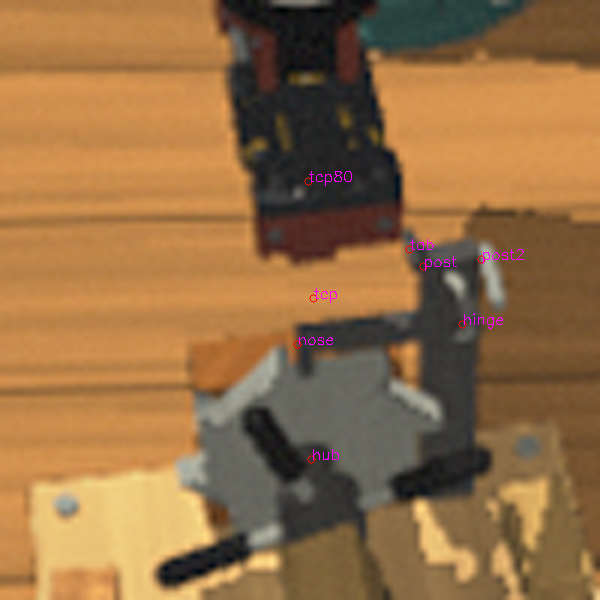

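Run:
```python
from h import *
T=inv(np.array(current_position()));print(T,current_finger_gap())
for n in ["scene","top"]:
    c=capture(n); P=inv(pts(c,np.ones((384,512),bool)))-T
    m=(abs(P[:,0])<110)&(abs(P[:,1])<110)&(P[:,2]<130)&(P[:,2]>-15)
    P=P[m]
    for z in range(-15,130,10):
        q=P[(P[:,2]>=z)&(P[:,2]<z+10)]
        if len(q): print(n,z,len(q),q.min(0).round(),q.max(0).round())
c=capture("wrist"); cv2.imwrite("pics/d.png",c["image"])
print(inv(-c["R"].T@c["t"])-T, Rj.inv().apply(c["R"][2]), proj(c,[J(*T)]),proj(c,[J(0,53,253)]))
```

```text
[  1.04962569   4.76142799 227.33080826] 0.0008790123142241912
scene -15 26 [-38.  62. -15.] [13. 94. -8.]
scene -5 11 [-7. 56. -5.] [11. 65.  3.]
scene 5 10 [-10.  53.   6.] [10. 60. 14.]
scene 15 13 [-6. 46. 16.] [12. 55. 25.]
scene 25 11 [-9. -8. 25.] [ 8. 51. 35.]
scene 35 10 [  7. -11.  35.] [12.  9. 42.]
scene 105 15 [-73. -33. 110.] [ 82.  31. 115.]
scene 115 80 [-76. -35. 115.] [ 84.  31. 125.]
scene 125 67 [-75. -34. 125.] [ 85.  31. 130.]
top -15 3 [-32.  63. -15.] [-12.  72.  -6.]
top -5 3 [-12.  60.  -1.] [-9. 66.  5.]
top 5 11 [-13.  57.   5.] [11. 63. 14.]
top 15 22 [-12.  49.  16.] [11. 59. 25.]
top 25 15 [-10.  48.  25.] [ 7. 54. 29.]
top 115 6 [-80.  28. 116.] [ 16.  34. 125.]
top 125 36 [-54. -30. 126.] [ 17.  34. 130.]
[ -1.33492731  80.64644409 193.74138778] [ 0.00131029 -0.29451971 -0.95564451] [[255.78068284 224.53246531]] [[254.12028696 154.67619952]]
```

View pics/d.png

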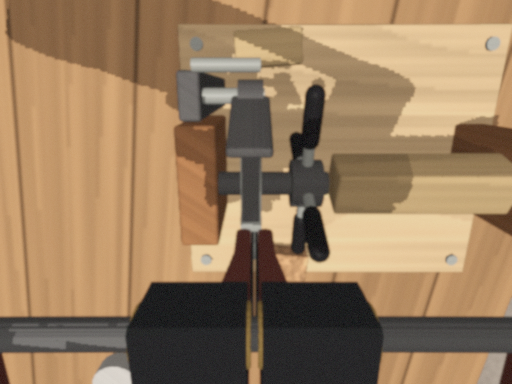

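Run:
```python
from h import *
T=inv(np.array(current_position()))
cw=capture("wrist"); cs=capture("scene")
for z in (0,5,10,15,20,25,30,40,60):
    X=[J(T[0],T[1],T[2]+z)]; o=[]
    for c in (cw,cs):
        p=proj(c,X)[0]; u,v=np.round(p).astype(int); dz=c["range_z"][v,u]; e=(c["R"]@X[0]+c["t"])[2]
        o+=[p.round(),"meas %.3f exp %.3f"%(dz,e),c["image"][v,u]]
    print(z,*o)
im=cv2.resize(cw["image"][180:300,190:320],None,fx=5,fy=5,interpolation=cv2.INTER_NEAREST); 
b=cs["image"]; p=proj(cs,[J(*T)])[0].astype(int); i2=cv2.resize(b[p[1]-40:p[1]+40,p[0]-20:p[0]+20],None,fx=7,fy=7,interpolation=cv2.INTER_NEAREST)
i2=np.vstack([i2,np.zeros((40,280,3),np.uint8)]);cv2.imwrite("pics/e.png",np.hstack([im[:600,100:600],i2[:600]]))
```

```text
0 [255. 224.] meas 0.258 exp 0.209 [131 140 139] [238. 198.] meas 1.724 exp 1.405 [ 81 146 211]
5 [255. 228.] meas 0.265 exp 0.204 [167 176 177] [238. 197.] meas 1.724 exp 1.401 [ 76 140 204]
10 [255. 231.] meas 0.176 exp 0.199 [129 137 138] [238. 196.] meas 1.728 exp 1.398 [ 72 135 196]
15 [256. 235.] meas 0.170 exp 0.195 [55 54 58] [238. 195.] meas 1.729 exp 1.394 [ 77 139 201]
20 [256. 238.] meas 0.167 exp 0.190 [47 50 57] [238. 194.] meas 1.730 exp 1.391 [ 77 136 197]
25 [256. 242.] meas 0.163 exp 0.185 [48 50 53] [237. 192.] meas 1.376 exp 1.387 [ 51  73 113]
30 [256. 246.] meas 0.158 exp 0.180 [51 55 56] [237. 191.] meas 1.266 exp 1.384 [35 37 77]
40 [256. 255.] meas 0.151 exp 0.171 [48 48 51] [237. 189.] meas 1.264 exp 1.377 [36 44 79]
60 [256. 277.] meas 0.133 exp 0.152 [32 48 59] [237. 184.] meas 1.237 exp 1.362 [36 38 57]
```

View pics/e.png

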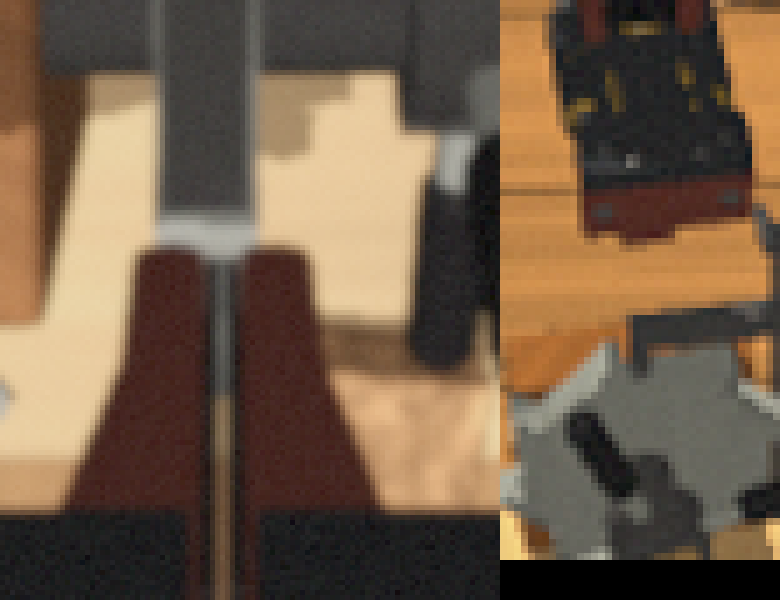

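Run:
```python
from h import *
T=inv(np.array(current_position()))
for n in ("wrist","scene"):
    c=capture(n); P=inv(pts(c,np.ones((384,512),bool)))-T
    q=P[(abs(P[:,0])<22)&(abs(P[:,1])<14)&(P[:,2]>3)&(P[:,2]<70)]; q=q[q[:,2].argsort()]
    print(n,len(q)); print(q[:12].round(1)); 
    if n=="wrist": print([ (k,q[(q[:,2]>k)&(q[:,2]<k+5)][:,0].min().round(1),q[(q[:,2]>k)&(q[:,2]<k+5)][:,0].max().round(1),np.median(q[(q[:,2]>k)&(q[:,2]<k+5)][:,1]).round(1)) for k in range(35,70,5)])
line(0,5,200,.05,4)
```

```text
wrist 1588
[[-5.  10.9 30.8]
 [ 0.1  9.4 31.4]
 [ 5.3 11.2 31.6]
 [-7.1 11.2 31.7]
 [-0.9  9.6 31.8]
 [ 5.8 11.3 31.8]
 [-1.9  9.7 32.1]
 [-6.  11.4 32.1]
 [-9.1 10.9 32.2]
 [ 6.8 10.9 32.2]
 [-1.4  9.8 32.3]
 [ 4.7 11.5 32.3]]
[(35, np.float64(-9.5), np.float64(8.2), np.float64(11.1)), (40, np.float64(-9.7), np.float64(8.4), np.float64(11.1)), (45, np.float64(-9.7), np.float64(8.4), np.float64(11.2)), (50, np.float64(-9.7), np.float64(8.3), np.float64(11.1)), (55, np.float64(-10.5), np.float64(8.7), np.float64(11.0)), (60, np.float64(-11.1), np.float64(9.3), np.float64(11.2)), (65, np.float64(-11.5), np.float64(10.1), np.float64(11.2))]
scene 13
[[  7.1   0.8  33.5]
 [ 10.5 -11.3  34.9]
 [ 10.    9.2  35.1]
 [  8.9  -2.3  35.9]
 [ 11.3   6.1  36.8]
 [ 10.8  -5.4  38.3]
 [ 12.4   3.1  38.5]
 [ 10.2 -11.1  38.7]
 [ 10.8  -8.3  38.7]
 [ 10.8   9.2  40. ]
 [ 10.2   3.5  40.3]
 [ 10.6   0.5  41.2]]
-> [ -0.    5.  199.9] stop False F [-0.34 -0.72 -0.09] t 7.71
```

```bash
cat >> h.py <<'E'
DZ=30.5
_l=line
def line(x,y,z,*a): return _l(x,y,z-DZ,*a)
E
python3 - <<'E'
from h import *
line(0,5,226,.05,5)
line(0,60,226,.06,10)
line(0,135,226,.06,10)
snap("scene","pics/f.png",(-60,-90,60),(100,160,330),5)
E
```

```text
-> [-1.000e-01  5.000e+00  1.954e+02] stop False F [-0.03 -0.35  0.31] t 7.96
-> [ -0.   59.8 195.4] stop False F [-0.91 -0.85 -0.16] t 9.03
-> [  0.  134.7 195.5] stop False F [ 1.44 -0.99 -0.26] t 10.43
```

View pics/f.png

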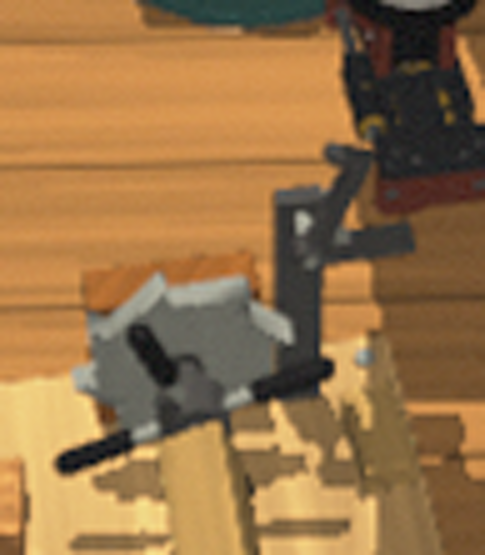

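```bash
cat >> h.py <<'E'
def wheel():
    "wheel angle from depth points of the four grips"
    out=[]
    for n in("scene","top"):
        c=capture(n); P=inv(pts(c,(c["image"].max(2)<60))); d=P-[50,0,115]
        r=np.hypot(d[:,1],d[:,2]); m=(abs(d[:,0])<14)&(r>40)&(r<95)&(d[:,2]>-20)
        a=np.arctan2(d[m,1],d[m,2])+.30; w=np.angle(np.exp(4j*a).mean())/4
        out.append((n,int(m.sum()),round(w,3),abs(np.exp(4j*a).mean()).round(2),np.round(np.median(a[abs(a-.3)<.9]),3) if (abs(a-.3)<.9).any() else None))
    print("wheel(mod pi/2)",out)
E
python3 - <<'E'
from h import *
wheel()
line(0,135,300)
line(50,-75,300,.25)
wheel()
line(50,-75,172,.15,5)
line(50,-15,172,.05,12)
wheel()
E
```

```text
wheel(mod pi/2) [('scene', 171, np.float64(-0.059), np.float64(0.92), np.float64(-0.035)), ('top', 127, np.float64(-0.032), np.float64(0.9), np.float64(0.027))]
-> [ -0.5 134.9 268.9] stop False F [ 0.71  0.05 -0.51] t 11.22
-> [ 49.5 -73.6 269.1] stop False F [ 0.14  0.22 -0.18] t 12.23
wheel(mod pi/2) [('scene', 177, np.float64(-0.06), np.float64(0.92), np.float64(-0.03)), ('top', 102, np.float64(-0.078), np.float64(0.9), None)]
-> [ 50.8 -75.2 142.5] stop False F [ 0.44 -0.65  0.54] t 13.33
-> [ 49.8 -14.9 141.2] stop False F [0.97 0.83 0.73] t 14.68
wheel(mod pi/2) [('scene', 136, np.float64(0.367), np.float64(0.91), np.float64(0.379)), ('top', 48, np.float64(0.422), np.float64(0.92), np.float64(0.462))]
```

Run:
```python
from h import *
line(50,1,172,.04,12)
wheel()
line(50,-60,172,.12)
line(50,-60,300,.25)
wheel()
snap("scene","pics/g.png",(-60,-110,60),(100,160,330),5)
```

```text
-> [ 49.9   1.7 141.5] stop False F [-0.43 -0.37 -0.58] t 15.33
wheel(mod pi/2) [('scene', 120, np.float64(0.642), np.float64(0.92), np.float64(0.594)), ('top', 88, np.float64(0.641), np.float64(0.88), np.float64(0.671))]
-> [ 49.8 -59.9 141.4] stop False F [ 0.28  0.1  -0.15] t 16.09
-> [ 49.4 -59.2 268.5] stop False F [-0.16 -0.67 -0.42] t 16.75
wheel(mod pi/2) [('scene', 171, np.float64(0.632), np.float64(0.93), np.float64(0.601)), ('top', 99, np.float64(0.633), np.float64(0.87), np.float64(0.636))]
```

View pics/g.png

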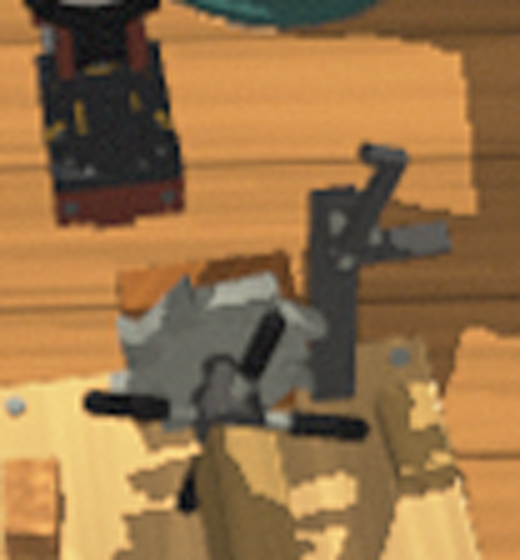

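Run:
```python
from h import *
line(0,142,310,.25)
line(0,142,225,.15,5)
line(0,80,225,.05,12)
line(0,45,225,.04,12)
line(0,15,225,.1,12)
line(0,-10,320,.2)
sleep(.3)
wheel()
snap("scene","pics/i.png",(-60,-110,60),(100,160,330),5)
c=capture("top"); P=inv(pts(c,np.ones((384,512),bool)))
q=P[(abs(P[:,0])<5)&(P[:,1]>10)&(P[:,1]<50)&(P[:,2]>150)&(P[:,2]<240)]; print(len(q),"arm top z",np.median(q[:,2]),np.polyfit(q[:,1],q[:,2],1))
```

```text
-> [2.000e-01 1.413e+02 2.793e+02] stop False F [-0.1   0.75  0.18] t 17.88
-> [  0.7 141.4 195. ] stop False F [-0.35  0.72  0.22] t 18.6
-> [ -0.   80.1 194.5] stop False F [-0.15 -1.71  0.02] t 19.99
-> [  0.   45.  194.6] stop False F [-0.54 -0.67  0.91] t 21.02
-> [-1.000e-01  1.480e+01  1.944e+02] stop False F [-0.28 -1.05  0.16] t 21.47
-> [ -0.6  -9.4 288.6] stop False F [ 0.19  0.53 -0.27] t 22.11
wheel(mod pi/2) [('scene', 177, np.float64(0.631), np.float64(0.92), np.float64(0.591)), ('top', 41, np.float64(0.589), np.float64(0.98), np.float64(0.582))]
62 arm top z 201.12249524685532 [ -0.34664991 202.92755473]
```

View pics/i.png

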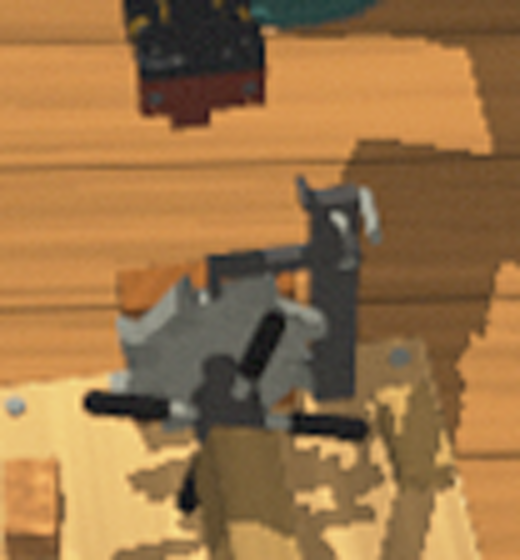

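Run:
```python
from h import *
line(0,-160,330,.25); sleep(.2)
def arm(c):
    P=inv(pts(c,np.ones((384,512),bool)))
    o=[]
    for lo,hi in((0,25),(25,50),(50,70)):
        q=P[(abs(P[:,0])<5)&(P[:,1]>lo)&(P[:,1]<hi)&(P[:,2]>190)&(P[:,2]<225)]; o.append((len(q),round(float(np.median(q[:,2])),1)))
    t=P[(abs(P[:,0])<13)&(P[:,2]>235)&(P[:,2]<265)&(P[:,1]>0)&(P[:,1]<100)]; return o,"tab",np.median(t,0).round(1)
for n in("scene","top"):
    print(n,"start",arm(dict(np.load("pics/%s0.npz"%n)))); print(n,"now",arm(capture(n)))
wheel()
c=capture("scene")
for q in ["sanding_block","maple_offcut"]:
    for r in silhouettes("scene",q)[:1]: print(q,np.median(pts(c,r["region"]),0).round(3))
print(current_clock())
```

```text
-> [-2.000e-01 -1.589e+02  2.992e+02] stop False F [-0.98  0.48  0.07] t 23.36
scene start ([(30, 200.5), (27, 199.8), (21, 200.0)], 'tab', array([  3.5,  55.4, 248.9]))
scene now ([(26, 200.0), (29, 200.3), (23, 201.1)], 'tab', array([  2.5,  57. , 247.6]))
top start ([(27, 201.5), (31, 201.7), (2, 202.4)], 'tab', array([ -0.4,  59.4, 249.5]))
top now ([(30, 201.8), (31, 201.8), (2, 201.3)], 'tab', array([ -0.3,  59.6, 250. ]))
wheel(mod pi/2) [('scene', 170, np.float64(0.631), np.float64(0.93), np.float64(0.589)), ('top', 141, np.float64(0.638), np.float64(0.89), np.float64(0.585))]
maple_offcut [0.567 0.072 0.041]
23.9083
```

Pawl height matches the seated start to within about 0.5 mm, and the wheel is at about 0.63 rad. The arm is clear, so I'm handing in.

```bash
python3 -c "
from h import *
close_job(); print(current_clock())"
```

```text
the job is handed in; nothing more can be done
the job is handed in; nothing more can be done
```

The job is done and handed in, about 24 s into the 64 s allowed. With the shut fingertips I threw the pawl over by its tab and pushed the top spoke to turn the wheel back one notch. I then tipped the pawl back, letting its tab follow the finger down so that it did not drop.

**Last checks**
- **Wheel:** it stood at about 0.63 rad from both cameras. A cruder median estimate from the same points gave 0.585–0.59, which is still inside the 0.54–0.75 range where the pawl drops fully in.
- **Pawl:** its arm heights match the seated start picture. They agree to about 0.5 mm over the nose half and about 1 mm nearer the hinge, so I take it as fully down. An earlier slope fit of the arm top suggested it was not level. I judged that contaminated, and the cleaner check with the arm out of the way did not show it.
- **Forces:** every force reading I took was a couple of newtons at most, and no contact stop tripped. I did not log the force continuously during the pushes.
- **Loose things:** the maple offcut was still in place. The network did not find the sanding block in the last check, but it showed in the last picture I viewed, taken after the pawl was back. I did not re-measure the other loose things; the tool never went low near them.

**Disagreement:** both cameras showed the shut fingertips about 30 mm above the reported TCP. I trusted the cameras and lowered the commanded heights by 30.5 mm. The pushes then landed as predicted.

I viewed 8 pictures.

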